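Build up two belt idlers on their stub axles

ROBOT

A 6-joint arm with a two-finger parallel gripper is mounted at the origin on the work surface. World frame = base frame: x ahead of the robot, y to its left, z up, the work surface at z = 0. Lengths are in m, angles in rad, forces in N, time in s.
With the tool pointing down it reaches from about 0.25 to 0.775 m from the base axis. Payload 4 kg.
Tool frame: the origin (TCP) lies midway between the tips of the shut fingers; the grasp point (between the pads) lies 19 mm behind it; z points along the fingers, y is the line along which they close (so a half turn about z gives the same grasp; the last joint's range is limited). The gripper opens to 94 mm and grips with 3 to 60 N. Pads are 16 mm wide; open, the fingers measure 119 mm over their backs; the gripper's body (75 mm by 177 mm) begins 78 mm behind the grasp point.
Start: joints at [-1.342, 0.087, 1.371, -0, 1.684, -0.103], TCP at [0.179, -0.52, 0.206] pointing down, gripper open.
Joint ranges: [-3.1, 3.1], [-0.76, 2.03], [0.27, 2.55], [-1.08, 4.22], [0.17, 2.65], [-2.57, 2.57]. Speed limits (rad/s): [2.79, 2.79, 3.14, 3.14, 3.14, 3.14].

INTERFACE

Orientations are given as [roll, pitch, yaw] about the fixed x, y, z axes, in that order (R = Rz(yaw) Ry(pitch) Rx(roll)).
In Python, from bench import get_obs, snapshot, close_job gives the robot as it stands. The module is installed in compiled form; this text tells all that it offers.
- The arm moves only by the tool drive_tool, never from a script. Its argument "commands" is a list of rows, each a list of 6 numbers: the shift along the tool's x, y, z in units of 0.04 m (1.0 is 0.04 m), then the turn, a rotation vector about the tool's x, y, z in units of 0.1 rad (1.0 is 0.1 rad). In form: [[dx, dy, dz, wx, wy, wz], ...]. A call has 1 to 20 rows; each row shifts and turns the commanded pose from where the row before left it, along the tool's axes as they then stand; what a row does not reach is not made up. A row lasts 1/8 s, in which the tool goes at most 62.5 mm and 10.7 degrees, less where a joint would pass 70% of its speed; a pose out of reach is approached as far as the arm can. A call with a number of a shift or a turn outside -1 to 1 is refused whole. A call with a gripper value outside its range is refused whole. "gripper" is the closure, from 0 (fully open) to 1 (shut), set as the call begins (left out, the last holds). The fingers move at their own pace and stop on an object; the grip force is fixed at half the most. Time passes only in rows, so rows that do not move let the fingers close. It gives the time, the measured TCP pose, the force, the opening and the grip force at its end, in the units of the state.
- get_obs(): the state, without advancing time (a new reading comes with each control period).
- snapshot(name): name is "scene" or "top" or "wrist"; returns a dict with "image" (420x560x3 uint8, blue, green, red), "range_z" (420x560 float32, m along the optical axis (not along the pixel's ray), 0 where there is no reading), "fx", "fy", "cx", "cy" (pixels), "k1" (the pictures are not rectified: a ray, as slopes to the right and down, at radius r is drawn at 1 + k1 r^2 times it, then the intrinsics apply), "rvec" (rotation vector, rad) and "tvec" (3), from world to camera coordinates, as OpenCV has them. Camera axes: x right, y down, z forward; pixel columns grow to the right and rows downward; lengths in m; the calibration is good to about 2 mm. A picture is of the moment at which its call begins.
- close_job(): hands the job in; it is judged then, once.
The state is a dict: "time": time; "joint_positions": joint angles; "qvel": joint speeds; "joint_torque": joint torques, N m; "tool_pos": TCP position; "ee_rot": TCP orientation; "wrist_force": force on the tool from outside, world axes, zero at the start; "wrist_torque": the same for the moment, N m; "width": finger opening in m; "finger_force": force on a finger pad.
Only numpy, scipy, OpenCV 4.12 (cv2) and the standard library are available. Lean on these libraries where they do the work, as an engineer would, in place of code of your own. Each camera call takes 0.05 s, during which the arm holds its last target. There are 200 camera calls.

TASK

Build up the two belt idlers on the bench, each part threaded over its upright axle and fully down on the one below. On the tall axle (square foot): the plain sleeve, then the grooved pulley, then the low split collar; on the short axle (round foot): the two-flanged roller, then the blind cap with its flange down. Leave the pipe coupling, the tape roll and the spanner where they are.

Things in the scene. Friction and masses are not known exactly. Their poses are not given: they have to be found in the camera images.
- tall_axle: Taller stub axle, fixed to the bench: square dark steel foot 90 x 90 x 10 mm with four bolt heads (5.5 mm high) near its corners, in the middle a boss 34 mm in diameter whose top is 16 mm above the bench, and from it an upright 20 mm axle whose end is 89 mm above the bench; the last 9 mm taper to 8 mm diameter. Origin: centre of the foot's underside, on the axle's line, at bench height; z up.
- short_axle: Shorter stub axle, fixed to the bench: round dark steel foot 92 mm in diameter, 10 mm thick, with three bolt heads (5.5 mm high), the same boss (34 mm, top 16 mm above the bench) and an upright 20 mm axle whose end is 68 mm above the bench; the last 9 mm taper to 8 mm diameter. Origin: centre of the foot's underside, on the axle's line, at bench height; z up.
- sleeve: Plain steel tube, 36 mm outside, 36 mm high, about 160 g. The 24 mm bore runs right through. It stands upright on the bench; origin: centre of its underside, z up along its axis. Round, so its yaw does not matter (any yaw is possible).
- pulley: Aluminium V-belt pulley with one groove round its rim: rim 64 mm in diameter, between 2 and 20 mm above its underside; hub 38 mm in diameter and 22 mm high, standing 2 mm proud of the rim at both ends; about 140 g. The 24 mm bore runs right through. It stands upright on the bench; origin: centre of its underside, z up along its axis. Round, so its yaw does not matter (any yaw is possible).
- collar: Low dark steel split shaft collar, 48 mm outside, 14 mm high, with a narrow slit in one side, about 150 g. The 24 mm bore runs right through. It stands upright on the bench; origin: centre of its underside, z up along its axis. Round, so its yaw does not matter (any yaw is possible).
- roller: Aluminium flat-belt roller: a spool 36 mm high with a flange 54 mm in diameter and 7 mm thick at each end and a 45 mm waist between, about 140 g. The 24 mm bore runs right through. It stands upright on the bench; origin: centre of its underside, z up along its axis. Round, so its yaw does not matter (any yaw is possible).
- cap: Blind brass dust cap: a flange 50 mm in diameter and 6 mm thick at the bottom, above it a plain round body 32 mm in diameter up to 40 mm; closed on top, a 24 mm bore 22 mm deep from below; about 220 g. It stands upright on the bench; origin: centre of its underside, z up along its axis. Round, so its yaw does not matter (any yaw is possible).
- coupling: Bystander: grey cast pipe coupling, a beaded ring 110 mm in diameter, 90 mm high, loose. Origin: centre of its underside.
- tape_roll: Bystander: roll of black tape lying flat, 112 mm in diameter, 48 mm high, loose. Origin: centre of its underside.
- spanner: Bystander: steel spanner about 200 mm long lying flat beyond the parts, its length along its x axis. Origin: middle of its underside.
There are look-alikes about, which are no part of the job. Of the things that look like the sleeve, take the one that is farthest to the robot's right at the start.

How it is judged:
By the outcome, as a careful person would: the job done as asked, in the order asked, and still so for the second after the job is handed in, with the robot touching nothing.
It also fails if it takes over 120 s, if anything falls off the work surface, if the arm or the gripper's body presses on something with over 40 N, if the wrist force passes 120 N, or if a joint passes its speed limit or range.

## Working session

There is one attempt and no reset: what is moved stays moved. The work goes in short steps, Python scripts to look and compute and a tool call to move; the robot and the scene stay as the last step left them, time stands still between calls to the robot, and variables do not carry over. Pictures are saved under pics/ and viewed, at most 14 in all, crops included, and the job is handed in when it is done.

Besides the shell and the picture viewer there is one more tool, called after "Call:" by a JSON object that holds its "op" and its "data". drive_tool: Moves the arm, as the interface text tells. Its arguments: {"type":"object","properties":{"commands":{"type":"array"},"gripper":{"type":"number"}},"required":["commands"]}

```bash
mkdir -p pics
cat > h.py <<'E'
import numpy as np, cv2
from bench import get_obs, snapshot, close_job
def cam(n,f=None):
    s=snapshot(n)
    if f: cv2.imwrite('pics/'+f,s['image'])
    np.savez('last_'+n+'.npz',**s); return s
def load(n): return dict(np.load('last_'+n+'.npz'))
def world(s,u,v,d=None,z=None):
    K=np.array([[s['fx'],0,s['cx']],[0,s['fy'],s['cy']],[0,0,1.]])
    p=cv2.undistortPoints(np.array([[[u,v]]],float),K,np.array([float(s['k1']),0,0,0]))[0,0]
    # (x_d = x(1+k1 r^2))
    R=cv2.Rodrigues(s['rvec'])[0]; t=np.ravel(s['tvec']); C=-R.T@t
    ray=R.T@np.array([p[0],p[1],1])
    if z is not None: return C+ray*(z-C[2])/ray[2]
    return C+ray*(s['range_z'][int(v),int(u)] if d is None else d)
def cloud(s):
    H,W=s['range_z'].shape
    u,v=np.meshgrid(np.arange(W),np.arange(H))
    K=np.array([[s['fx'],0,s['cx']],[0,s['fy'],s['cy']],[0,0,1.]])
    p=cv2.undistortPoints(np.stack([u,v],-1).reshape(-1,1,2).astype(float),K,np.array([float(s['k1']),0,0,0])).reshape(-1,2)
    R=cv2.Rodrigues(s['rvec'])[0]; t=np.ravel(s['tvec'])
    d=s['range_z'].reshape(-1,1)
    P=(np.c_[p,np.ones(len(p))]*d-t)@R
    P[d[:,0]==0]=np.nan
    return P.reshape(H,W,3)
E
python3 - <<'E'
from h import *
for n in('scene','top'):
    s=cam(n,n+'0.png')
    print(n,s['fx'],s['k1'],-cv2.Rodrigues(s['rvec'])[0].T@np.ravel(s['tvec']))
print(get_obs())
E
```

```text
scene 448.888979203653 -0.015152394627307294 [1.14438544 0.61160165 0.85295541]
top 469.8603717063947 -0.06502868174677383 [0.55598368 0.01312132 1.21826306]
{'time': 0.1, 'joint_positions': array([-1.34211164e+00,  8.78802675e-02,  1.37209228e+00, -1.80019947e-05,
        1.68359925e+00, -1.03064679e-01]), 'qvel': array([ 1.56569516e-04, -1.14865503e-03, -3.35885652e-03, -9.33312424e-04,
       -2.39737582e-03,  2.97422318e-05]), 'joint_torque': array([ 2.05492812e-03, -3.41252410e+01, -3.03301406e+01,  7.19500263e-02,
        3.04088881e-02, -9.77809100e-05]), 'tool_pos': array([ 0.17902922, -0.51952482,  0.20442717]), 'ee_rot': array([-3.13962217e+00, -1.85822573e-04,  3.31747178e-01]), 'wrist_force': array([-0.252645  ,  0.13092986,  0.12407275]), 'wrist_torque': array([ 0.01123603, -0.04716922,  0.02495984]), 'finger_force': 0.0, 'width': 0.0940294251881751}
```

View pics/top0.png

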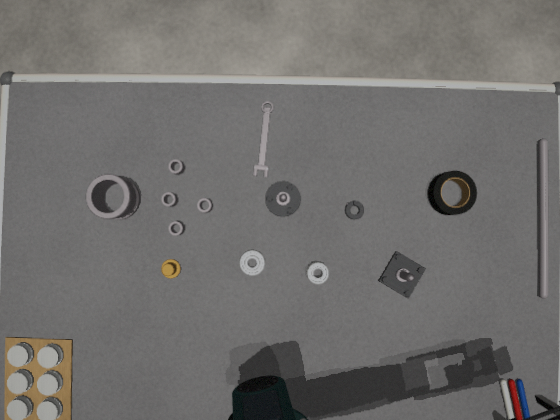

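View pics/scene0.png

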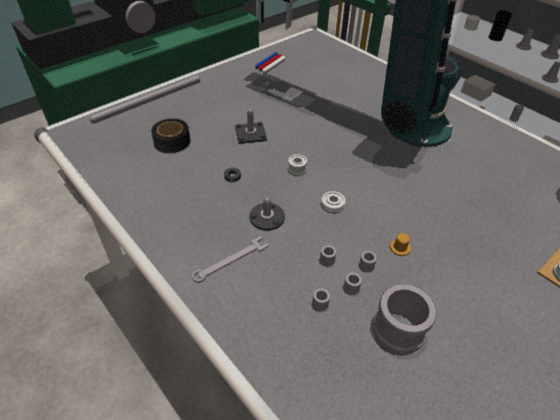

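The top view shows:
- tall axle (402,274), short axle (283,198), collar (354,210)
- pulley or roller at (252,263) and (318,272), cap (171,268)
- sleeve look-alikes at (176,166), (169,199), (205,205) and (176,228)

The robot faces up the picture, so its right is image right. The sleeve farthest right is therefore (205,205). I'll check that in a crop and in the cloud.

Run:
```python
from h import *
s=load('top'); P=cloud(s)
im=s['image'][140:300,140:440]; cv2.imwrite('pics/crop.png',cv2.resize(im,None,fx=2.6,fy=2.6,interpolation=cv2.INTER_CUBIC))
t=load('scene'); Q=cloud(t)
for nm,u,v,r in [('s1',176,166,14),('s2',169,199,14),('s3',205,205,14),('s4',176,228,14),('A',252,263,18),('B',318,272,18),('collar',354,210,16),('cap',171,268,16),('tall',402,274,28),('short',283,198,24)]:
    p=P[v-r:v+r,u-r:u+r].reshape(-1,3); p=p[np.isfinite(p[:,2])]
    h=np.percentile(p[:,2],99); m=p[p[:,2]>h-.006]
    lo,hi=m.min(0),m.max(0); c=(lo+hi)/2
    q=Q.reshape(-1,3); q=q[(np.hypot(*(q[:,:2]-c[:2]).T)<.05)&(q[:,2]>.006)]
    n=q[q[:,2]>np.percentile(q[:,2],99)-.005]
    print(nm,'top h %.3f'%h,'c',c[:2].round(4),'size',(hi-lo)[:2].round(3),'scene h %.3f'%np.percentile(q[:,2],99),((n.min(0)+n.max(0))/2)[:2].round(4),(n.max(0)-n.min(0))[:2].round(3))
```

```text
s1 top h 0.038 c [0.7116 0.2719] size [0.034 0.034] scene h 0.038 [0.7161 0.272 ] [0.035 0.036]
s2 top h 0.038 c [0.6301 0.2873] size [0.033 0.035] scene h 0.037 [0.6313 0.2876] [0.036 0.035]
s3 top h 0.037 c [0.6165 0.1981] size [0.033 0.034] scene h 0.038 [0.6184 0.196 ] [0.035 0.035]
s4 top h 0.038 c [0.557  0.2671] size [0.033 0.034] scene h 0.038 [0.5583 0.267 ] [0.037 0.036]
A top h 0.024 c [0.4731 0.073 ] size [0.061 0.061] scene h 0.024 [0.4755 0.0721] [0.063 0.061]
B top h 0.038 c [ 0.451  -0.0928] size [0.053 0.053] scene h 0.038 [ 0.4524 -0.0945] [0.056 0.056]
collar top h 0.016 c [ 0.6132 -0.1862] size [0.046 0.047] scene h 0.017 [ 0.6132 -0.1876] [0.047 0.047]
cap top h 0.042 c [0.4522 0.283 ] size [0.03 0.03] scene h 0.043 [0.4534 0.2837] [0.029 0.03 ]
tall top h 0.082 c [ 0.4474 -0.3124] size [0.019 0.019] scene h 0.085 [ 0.4502 -0.313 ] [0.015 0.017]
short top h 0.063 c [ 0.6388 -0.0011] size [0.018 0.017] scene h 0.065 [ 0.639  -0.0031] [0.016 0.015]
```

View pics/crop.png

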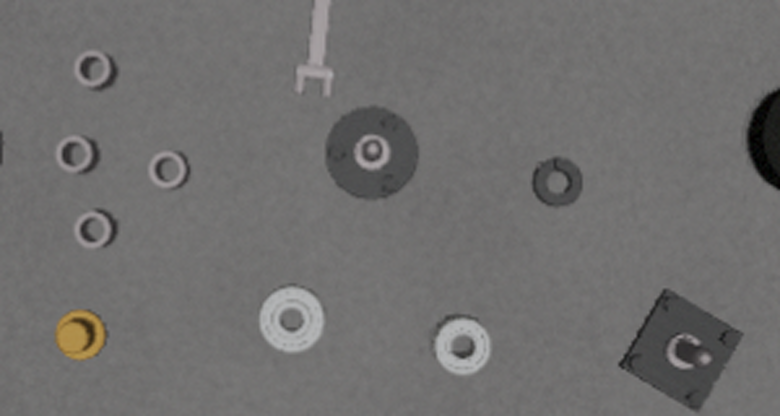

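Four look-alikes stand at crop pixels (94,69), (77,154), (168,170) and (94,230). They are equal in size, and (168,170) is clearly the farthest right, with y≈0.197 against 0.27 or more for the others, so that is the sleeve. A (64 mm wide, 22 mm high) is the pulley. B (54 mm wide, 36 mm high) is the roller. Next I square the yaw and go above the sleeve.

Call:
{"op": "drive_tool", "data": {"commands": [[0, 0, 0, 0, 0, 0.83], [0, 0, 0, 0, 0, 0.83], [0, 0, 0, 0, 0, 0.83], [0, 0, 0, 0, 0, 0.83], [0, 0, 0, 0, 0, 0], [0.5, -1, 0, 0, 0, 0], [0.5, -1, 0, 0, 0, 0], [0.5, -1, 0, 0, 0, 0], [0.5, -1, 0, 0, 0, 0], [0.5, -1, 0, 0, 0, 0], [0.5, -1, 0, 0, 0, 0], [0.5, -1, 0, 0, 0, 0], [0.5, -1, 0, 0, 0, 0], [0.5, -1, 0, 0, 0, 0]], "gripper": 0.3}}

```text
time: 1.85
tool_pos: [0.3595, -0.1586, 0.2054]
ee_rot: [3.141, -0.0, 0.001]
wrist_force: [0.4, 0.0, -0.7]
width: 0.0657
finger_force: 0.0
```

Call:
{"op": "drive_tool", "data": {"commands": [[0.7, -1, 0, 0, 0, 0], [0.7, -1, 0, 0, 0, 0], [0.7, -1, 0, 0, 0, 0], [0.7, -1, 0, 0, 0, 0], [0.7, -1, 0, 0, 0, 0], [0.7, -1, 0, 0, 0, 0], [0.7, -1, 0, 0, 0, 0], [0.7, -1, 0, 0, 0, 0], [0.7, -0.9, 0, 0, 0, 0], [0, 0, 0, 0, 0, 0], [0, 0, 0, 0, 0, 0]]}}

```text
time: 3.22
tool_pos: [0.6109, 0.1954, 0.2049]
ee_rot: [3.141, 0.001, 0.0]
wrist_force: [0.4, -0.0, 0.4]
width: 0.0659
finger_force: 0.0
```

```bash
cat >> h.py <<'E'
def wfit(n,x,y,h,png=None,s=None,r=.045,tol=.005,D=None):
    "centre of top ring at height about h near x,y; median circle fit of mask"
    s=s or cam(n,png); P=cloud(s)
    m=(np.hypot(P[...,0]-x,P[...,1]-y)<r)&(abs(P[...,2]-h)<tol)
    p=P[m]; (c,rad)=cv2.minEnclosingCircle(p[:,:2].astype(np.float32)*1000)
    print(n,'n',len(p),'z',np.median(p[:,2]).round(4),'circle c',np.round(c,1),'D',round(2*rad,1),'bbox',((p.min(0)+p.max(0))/2)[:2].round(4))
def st():
    o=get_obs(); print({k:np.round(o[k],4) for k in('time','tool_pos','ee_rot','wrist_force','width','finger_force')})
E
python3 - <<'E'
from h import *
st(); wfit('wrist',.617,.197,.036,'w1.png')
E
```

```text
{'time': np.float64(3.225), 'tool_pos': array([0.6109, 0.1954, 0.2049]), 'ee_rot': array([3.1407e+00, 1.3000e-03, 5.0000e-04]), 'wrist_force': array([ 0.4058, -0.0338,  0.4477]), 'width': np.float64(0.0659), 'finger_force': np.float64(0.0)}
wrist n 529 z 0.0354 circle c [616.7 196.2] D 36.2 bbox [0.6165 0.1961]
```

View pics/w1.png

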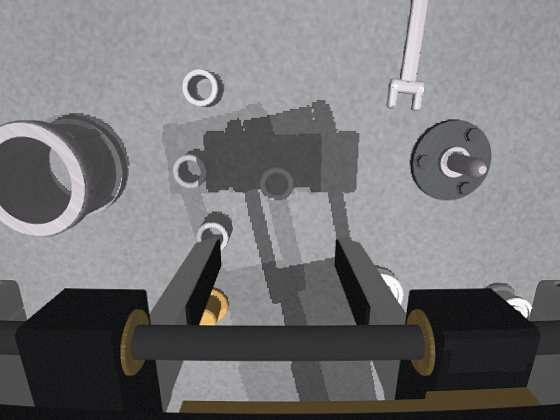

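The wrist view shows the sleeve at (277,183), between the fingers and clear of its neighbours. Its centre is at (0.6167, 0.1962). I go down and grip.

Call:
{"op": "drive_tool", "data": {"commands": [[0.14, -0.02, 0.8, 0, 0, 0], [0, 0, 0.9, 0, 0, 0], [0, 0, 0.9, 0, 0, 0], [0, 0, 0.9, 0, 0, 0], [0, 0, 0.6, 0, 0, 0], [0, 0, 0.4, 0, 0, 0], [0, 0, 0.3, 0, 0, 0], [0, 0, 0, 0, 0, 0], [0, 0, 0, 0, 0, 0]]}}

```text
time: 4.4
tool_pos: [0.6177, 0.1968, 0.0147]
ee_rot: [-3.141, -0.002, -0.0]
wrist_force: [-0.4, 0.3, 0.9]
width: 0.0659
finger_force: 0.0
```

Call:
{"op": "drive_tool", "data": {"commands": [[0, 0, 0, 0, 0, 0], [0, 0, 0, 0, 0, 0], [0, 0, 0, 0, 0, 0], [0, 0, 0, 0, 0, 0], [0, 0, 0, 0, 0, 0], [0, 0, 0, 0, 0, 0]], "gripper": 1}}

```text
time: 5.15
tool_pos: [0.617, 0.1967, 0.0137]
ee_rot: [3.142, -0.0, -0.0]
wrist_force: [-0.0, 0.5, 1.6]
width: 0.0361
finger_force: 30.0
```

Call:
{"op": "drive_tool", "data": {"commands": [[0, 0, -0.6, 0, 0, 0], [0, 0, -0.9, 0, 0, 0], [0, 0, -0.9, 0, 0, 0], [0, 0, -0.9, 0, 0, 0], [-0.45, 1, 0, 0, 0, 0], [-0.45, 1, 0, 0, 0, 0], [-0.45, 1, 0, 0, 0, 0], [-0.45, 1, 0, 0, 0, 0], [-0.45, 1, 0, 0, 0, 0], [-0.45, 1, 0, 0, 0, 0], [-0.45, 1, 0, 0, 0, 0], [-0.45, 1, 0, 0, 0, 0], [-0.45, 1, 0, 0, 0, 0], [-0.45, 1, 0, 0, 0, 0], [-0.45, 1, 0, 0, 0, 0], [-0.45, 1, 0, 0, 0, 0], [0, 0.7, 0, 0, 0, 0], [0, 0, 0, 0, 0, 0], [0, 0, 0, 0, 0, 0]]}}

```text
time: 7.52
tool_pos: [0.4006, -0.3104, 0.1449]
ee_rot: [-3.14, 0.001, 0.0]
wrist_force: [0.6, 0.9, -1.6]
width: 0.0359
finger_force: 30.0
```

Run:
```python
from h import *
st(); s=cam('wrist','w2.png'); P=cloud(s)
for lo,hi in((.0855,.092),(.04,.078),(.012,.0185)):
    m=(np.hypot(P[...,0]-.449,P[...,1]+.3125)<.03)&(P[...,2]>lo)&(P[...,2]<hi); p=P[m]
    if len(p): print(lo,len(p),p.min(0).round(4),p.max(0).round(4),p.mean(0).round(4),((p.min(0)+p.max(0))/2).round(4))
```

```text
{'time': np.float64(7.525), 'tool_pos': array([ 0.4006, -0.3104,  0.1449]), 'ee_rot': array([-3.14e+00,  8.00e-04,  0.00e+00]), 'wrist_force': array([ 0.6305,  0.9118, -1.5657]), 'width': np.float64(0.0359), 'finger_force': np.float64(29.9996)}
0.0855 233 [ 0.4419 -0.3216  0.0855] [ 0.454  -0.3089  0.0902] [ 0.4481 -0.3149  0.0878] [ 0.448  -0.3152  0.0878]
0.04 67 [ 0.4511 -0.3231  0.0409] [ 0.4571 -0.3056  0.0779] [ 0.4559 -0.3136  0.059 ] [ 0.4541 -0.3143  0.0594]
0.012 467 [ 0.4361 -0.3318  0.0121] [ 0.4779 -0.2891  0.0184] [ 0.4538 -0.3141  0.0159] [ 0.457  -0.3104  0.0152]
```

View pics/w2.png

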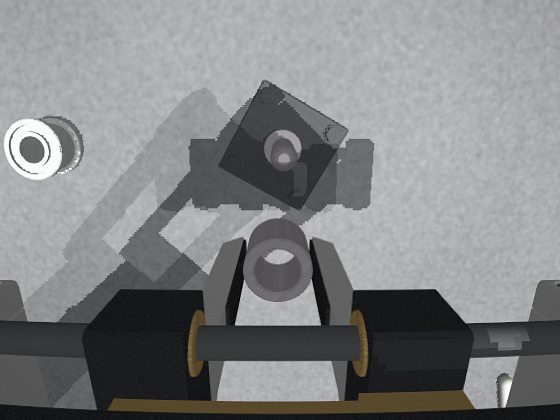

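The held sleeve at (278,270) and the axle end at (284,157) are both in view, so I can measure one against the other in the same picture.

Run:
```python
from h import *
s=load('wrist'); wfit('wrist',.4006,-.3104,.167,s=s,r=.03)
P=cloud(s); print(P[300:330:10,279], world(s,284,153,z=.089),world(s,278,250,z=.167))
```

```text
wrist n 2751 z 0.1668 circle c [ 410.1 -310.5] D 56.5 bbox [ 0.4003 -0.3105]
[[ 0.38334201 -0.31160872  0.16686797]
 [ 0.27089174 -0.31205682  0.00058356]
 [ 0.25664357 -0.31207917 -0.001694  ]] [ 0.45155897 -0.31515601  0.089     ] [ 0.41182396 -0.31107155  0.167     ]
```

Call:
{"op": "drive_tool", "data": {"commands": [[0.6, 0.05, 0, 0, 0, 0], [0.59, 0.05, 0, 0, 0, 0], [0, 0, 0, 0, 0, 0], [0, 0, 0.6, 0, 0, 0], [0, 0, 0.5, 0, 0, 0], [0, 0, 0.4, 0, 0, 0], [0, 0, 0, 0, 0, 0]]}}

```text
time: 8.45
tool_pos: [0.4472, -0.3141, 0.0839]
ee_rot: [-3.139, 0.003, 0.0]
wrist_force: [0.2, -0.6, -1.5]
width: 0.0358
finger_force: 30.0
```

Call:
{"op": "drive_tool", "data": {"commands": [[0, 0, 0.3, 0, 0, 0], [0, 0, 0.3, 0, 0, 0], [0, 0, 0.3, 0, 0, 0], [0, 0, 0, 0, 0, 0]]}}

```text
time: 8.95
tool_pos: [0.4475, -0.3145, 0.0477]
ee_rot: [-3.139, 0.002, -0.0]
wrist_force: [0.2, 0.1, -2.4]
width: 0.0362
finger_force: 30.0
```

Call:
{"op": "drive_tool", "data": {"commands": [[0, 0, 0.25, 0, 0, 0], [0, 0, 0.15, 0, 0, 0], [0, 0, 0.06, 0, 0, 0], [0, 0, 0, 0, 0, 0]]}}

```text
time: 9.45
tool_pos: [0.4483, -0.3152, 0.0309]
ee_rot: [-3.141, 0.0, -0.0]
wrist_force: [-0.1, 0.1, -1.4]
width: 0.0362
finger_force: 30.0
```

Call:
{"op": "drive_tool", "data": {"commands": [[0, 0, 0.04, 0, 0, 0], [0, 0, 0, 0, 0, 0], [0, 0, 0, 0, 0, 0]]}}

```text
time: 9.82
tool_pos: [0.4485, -0.3153, 0.0296]
ee_rot: [3.141, -0.0, -0.0]
wrist_force: [0.9, 0.0, -1.7]
width: 0.036
finger_force: 30.0
```

Call:
{"op": "drive_tool", "data": {"commands": [[0, 0, 0, 0, 0, 0], [0, 0, 0, 0, 0, 0], [0, 0, 0, 0, 0, 0], [0, 0, 0, 0, 0, 0], [0, 0, -0.5, 0, 0, 0], [0, 0, -1, 0, 0, 0], [0, 0, -1, 0, 0, 0], [0, 0, -1, 0, 0, 0], [0, 0, -1, 0, 0, 0], [0, -1, 0, 0, 0, 0], [0, -1, 0, 0, 0, 0], [0, -1, 0, 0, 0, 0], [0, -1, 0, 0, 0, 0], [0, -1, 0, 0, 0, 0], [0, -1, 0, 0, 0, 0], [0, -1, 0, 0, 0, 0], [0, -1, 0, 0, 0, 0]], "gripper": 0.3}}

```text
time: 11.95
tool_pos: [0.4483, 0.006, 0.2096]
ee_rot: [3.141, -0.001, -0.0]
wrist_force: [0.6, 0.3, 0.9]
width: 0.0657
finger_force: 0.0
```

Call:
{"op": "drive_tool", "data": {"commands": [[0, -0.7, 0, 0, 0, 0], [0, -1, 0, 0, 0, 0], [0, 0, 0, 0, 0, 0], [0, 0, 0, 0, 0, 0]], "gripper": 0.08}}

```text
time: 12.45
tool_pos: [0.4484, 0.0723, 0.2095]
ee_rot: [3.141, -0.0, -0.0]
wrist_force: [0.2, -0.3, 0.1]
width: 0.0868
finger_force: 0.0
```

Run:
```python
from h import *
st(); s=cam('wrist','w3.png'); wfit('wrist',.474,.0725,.022,s=s,r=.05)
t=cam('top'); P=cloud(t); m=(np.hypot(P[...,0]-.449,P[...,1]+.3135)<.03)&(P[...,2]>.03)&(P[...,2]<.065); p=P[m]; print('sleeve on axle z',np.median(p[:,2]),((p.min(0)+p.max(0))/2),len(p))
```

```text
{'time': np.float64(12.45), 'tool_pos': array([0.4484, 0.0723, 0.2095]), 'ee_rot': array([ 3.1408e+00, -0.0000e+00, -1.0000e-04]), 'wrist_force': array([ 0.206 , -0.2857,  0.1187]), 'width': np.float64(0.0868), 'finger_force': np.float64(0.0)}
wrist n 1718 z 0.02 circle c [472.6  72.5] D 64.0 bbox [0.4719 0.0729]
sleeve on axle z 0.049546863010586126 [ 0.44773467 -0.31410944  0.04736864] 114
```

Call:
{"op": "drive_tool", "data": {"commands": [[0.61, 0, 0.8, 0, 0, 0], [0, 0, 1, 0, 0, 0], [0, 0, 1, 0, 0, 0], [0, 0, 1, 0, 0, 0], [0, 0, 0.6, 0, 0, 0], [0, 0, 0.4, 0, 0, 0], [0, 0, 0.25, 0, 0, 0], [0, 0, 0, 0, 0, 0], [0, 0, 0, 0, 0, 0]]}}

```text
time: 13.68
tool_pos: [0.4738, 0.0727, 0.0085]
ee_rot: [3.142, -0.002, -0.0]
wrist_force: [0.4, -0.4, -1.2]
width: 0.0865
finger_force: 0.0
```

Call:
{"op": "drive_tool", "data": {"commands": [[0, 0, 0, 0, 0, 0], [0, 0, 0, 0, 0, 0], [0, 0, 0, 0, 0, 0], [0, 0, 0, 0, 0, 0], [0, 0, 0, 0, 0, 0]], "gripper": 1}}

```text
time: 14.3
tool_pos: [0.4732, 0.0727, 0.0079]
ee_rot: [3.142, -0.001, -0.0]
wrist_force: [-0.0, 0.2, 3.5]
width: 0.0633
finger_force: 30.0
```

Call:
{"op": "drive_tool", "data": {"commands": [[0, 0, -0.5, 0, 0, 0], [0, 0, -1, 0, 0, 0], [0, 0, -1, 0, 0, 0], [0, 0, -1, 0, 0, 0], [0, 0, -0.4, 0, 0, 0], [-0.3, 1, 0, 0, 0, 0], [-0.32, 1, 0, 0, 0, 0], [0, 1, 0, 0, 0, 0], [0, 1, 0, 0, 0, 0], [0, 1, 0, 0, 0, 0], [0, 1, 0, 0, 0, 0], [0, 1, 0, 0, 0, 0], [0, 1, 0, 0, 0, 0], [0, 1, 0, 0, 0, 0], [0, 0.68, 0, 0, 0, 0], [0, 0, 0, 0, 0, 0], [0, 0, 0, 0, 0, 0]]}}

```text
time: 16.42
tool_pos: [0.4476, -0.3134, 0.1622]
ee_rot: [-3.139, 0.002, 0.0]
wrist_force: [-0.8, 0.2, -1.1]
width: 0.0631
finger_force: 30.0
```

Run:
```python
from h import *
st(); cam('wrist','w4.png')
```

```text
{'time': np.float64(16.425), 'tool_pos': array([ 0.4476, -0.3134,  0.1622]), 'ee_rot': array([-3.1393e+00,  1.7000e-03,  1.0000e-04]), 'wrist_force': array([-0.8305,  0.1792, -1.0954]), 'width': np.float64(0.0631), 'finger_force': np.float64(29.9997)}
```

View pics/w4.png

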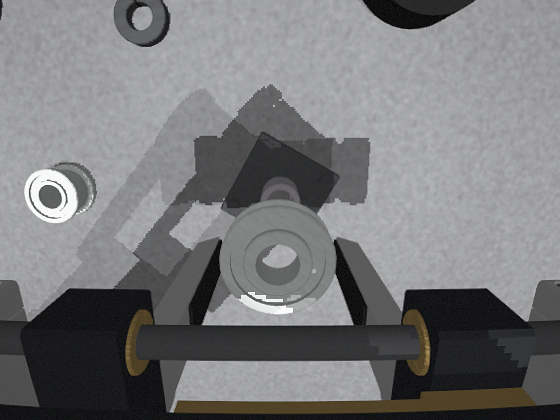

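The pulley at (278,258) is held level over the axle. I lower it.

Call:
{"op": "drive_tool", "data": {"commands": [[0.01, 0.03, 0.5, 0, 0, 0], [0, 0, 0.6, 0, 0, 0], [0, 0, 0.4, 0, 0, 0], [0, 0, 0.3, 0, 0, 0], [0, 0, 0.2, 0, 0, 0], [0, 0, 0, 0, 0, 0]]}}

```text
time: 17.23
tool_pos: [0.4483, -0.3155, 0.0831]
ee_rot: [-3.141, 0.001, -0.0]
wrist_force: [0.1, 0.1, -0.9]
width: 0.0638
finger_force: 30.0
```

Call:
{"op": "drive_tool", "data": {"commands": [[0, 0, 0.2, 0, 0, 0], [0, 0, 0.15, 0, 0, 0], [0, 0, 0.1, 0, 0, 0], [0, 0, 0, 0, 0, 0]]}}

```text
time: 17.73
tool_pos: [0.4481, -0.3155, 0.065]
ee_rot: [-3.141, 0.001, -0.0]
wrist_force: [-0.3, 0.3, -1.4]
width: 0.0633
finger_force: 30.0
```

Call:
{"op": "drive_tool", "data": {"commands": [[0, 0, 0.08, 0, 0, 0], [0, 0, 0.05, 0, 0, 0], [0, 0, 0, 0, 0, 0], [0, 0, 0, 0, 0, 0]]}}

```text
time: 18.23
tool_pos: [0.4485, -0.3157, 0.0604]
ee_rot: [3.141, -0.0, -0.0]
wrist_force: [-0.4, 0.8, -1.5]
width: 0.0635
finger_force: 30.0
```

Call:
{"op": "drive_tool", "data": {"commands": [[0, 0, 0, 0, 0, 0], [0, 0, 0, 0, 0, 0], [0, 0, 0, 0, 0, 0], [0, 0, -0.5, 0, 0, 0], [0, 0, -1, 0, 0, 0], [0, 0, -1, 0, 0, 0], [0, 0, -1, 0, 0, 0], [0.9, -0.8, 0, 0, 0, 0], [0.9, -0.8, 0, 0, 0, 0], [0.9, -0.8, 0, 0, 0, 0], [0.9, -0.8, 0, 0, 0, 0], [0, 0, 0, 0, 0, 0], [0, 0, 0, 0, 0, 0]], "gripper": 0.12}}

```text
time: 19.85
tool_pos: [0.5921, -0.1879, 0.2001]
ee_rot: [3.141, 0.001, -0.0]
wrist_force: [-0.6, 0.4, -0.8]
width: 0.0827
finger_force: 0.0
```

Run:
```python
from h import *
st(); s=cam('wrist','w5.png'); wfit('wrist',.613,-.187,.014,s=s,r=.04,tol=.004)
t=cam('top'); P=cloud(t); m=(np.hypot(P[...,0]-.449,P[...,1]+.3135)<.045)&(P[...,2]>.06)&(P[...,2]<.08); p=P[m]; print('pulley on axle z',np.percentile(p[:,2],[5,50,95]),((p.min(0)+p.max(0))/2),len(p))
```

```text
{'time': np.float64(19.85), 'tool_pos': array([ 0.5921, -0.1879,  0.2001]), 'ee_rot': array([ 3.1411e+00,  7.0000e-04, -0.0000e+00]), 'wrist_force': array([-0.631 ,  0.3982, -0.8162]), 'width': np.float64(0.0827), 'finger_force': np.float64(0.0)}
wrist n 1136 z 0.0136 circle c [ 614.  -188.2] D 50.5 bbox [ 0.6128 -0.1888]
pulley on axle z [0.06523234 0.06955995 0.07439063] [ 0.4502868  -0.30147411  0.06910124] 184
```

Call:
{"op": "drive_tool", "data": {"commands": [[0.53, 0.01, 0.8, 0, 0, 0], [0, 0, 1, 0, 0, 0], [0, 0, 1, 0, 0, 0], [0, 0, 1, 0, 0, 0], [0, 0, 0.5, 0, 0, 0], [0, 0, 0.35, 0, 0, 0], [0, 0, 0.2, 0, 0, 0], [0, 0, 0, 0, 0, 0], [0, 0, 0, 0, 0, 0]]}}

```text
time: 21.08
tool_pos: [0.6145, -0.1884, 0.0077]
ee_rot: [3.141, -0.002, -0.0]
wrist_force: [0.6, 0.2, -0.7]
width: 0.0825
finger_force: 0.0
```

Call:
{"op": "drive_tool", "data": {"commands": [[0, 0, 0.03, 0, 0, 0], [0, 0, 0, 0, 0, 0], [0, 0, 0, 0, 0, 0], [0, 0, 0, 0, 0, 0], [0, 0, 0, 0, 0, 0], [0, 0, 0, 0, 0, 0], [0, 0, 0, 0, 0, 0]], "gripper": 1}}

```text
time: 21.95
tool_pos: [0.6137, -0.1882, 0.0051]
ee_rot: [3.141, -0.0, -0.0]
wrist_force: [0.3, -0.5, -0.4]
width: 0.0472
finger_force: 30.0
```

Call:
{"op": "drive_tool", "data": {"commands": [[0, 0, -0.5, 0, 0, 0], [0, 0, -1, 0, 0, 0], [0, 0, -1, 0, 0, 0], [0, 0, -1, 0, 0, 0], [0, 0, -0.2, 0, 0, 0], [-0.83, 0.64, 0, 0, 0, 0], [-0.83, 0.64, 0, 0, 0, 0], [-0.83, 0.64, 0, 0, 0, 0], [-0.83, 0.64, 0, 0, 0, 0], [-0.83, 0.64, 0, 0, 0, 0], [0, 0, 0, 0, 0, 0], [0, 0, 0, 0, 0, 0]]}}

```text
time: 23.45
tool_pos: [0.4476, -0.3154, 0.1522]
ee_rot: [-3.14, 0.001, -0.0]
wrist_force: [-0.3, 0.5, -1.9]
width: 0.0472
finger_force: 30.0
```

Run:
```python
from h import *
st(); cam('wrist','w6.png')
```

```text
{'time': np.float64(23.45), 'tool_pos': array([ 0.4476, -0.3154,  0.1522]), 'ee_rot': array([-3.14e+00,  6.00e-04, -4.00e-04]), 'wrist_force': array([-0.3395,  0.4971, -1.8805]), 'width': np.float64(0.0472), 'finger_force': np.float64(29.9998)}
```

View pics/w6.png

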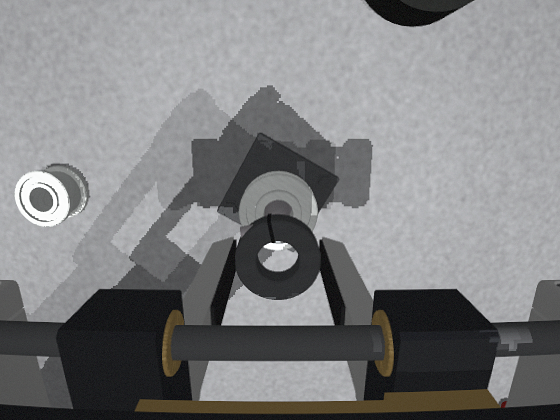

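The collar at (278,257) is held level, and the pulley sits flat below it at (278,200). I lower the collar.

Call:
{"op": "drive_tool", "data": {"commands": [[0.02, 0, 0.5, 0, 0, 0], [0, 0, 0.5, 0, 0, 0], [0, 0, 0.35, 0, 0, 0], [0, 0, 0.2, 0, 0, 0], [0, 0, 0.12, 0, 0, 0], [0, 0, 0, 0, 0, 0], [0, 0, 0, 0, 0, 0]]}}

```text
time: 24.38
tool_pos: [0.4488, -0.3165, 0.0871]
ee_rot: [3.141, -0.001, -0.0]
wrist_force: [-1.2, 0.1, -1.6]
width: 0.0472
finger_force: 30.0
```

Call:
{"op": "drive_tool", "data": {"commands": [[0, 0, 0.1, 0, 0, 0], [0, 0, 0.06, 0, 0, 0], [0, 0, 0, 0, 0, 0], [0, 0, 0, 0, 0, 0]]}}

```text
time: 24.88
tool_pos: [0.4484, -0.3161, 0.0799]
ee_rot: [3.142, 0.0, -0.0]
wrist_force: [0.1, 0.3, -1.9]
width: 0.0473
finger_force: 30.0
```

Release it with a final small nudge, then go toward the roller at (0.452, -0.094).

Call:
{"op": "drive_tool", "data": {"commands": [[0, 0, 0.02, 0, 0, 0], [0, 0, 0, 0, 0, 0], [0, 0, 0, 0, 0, 0]]}}

```text
time: 25.25
tool_pos: [0.4484, -0.3161, 0.0791]
ee_rot: [3.141, -0.0, -0.0]
wrist_force: [0.2, -0.8, -1.0]
width: 0.0476
finger_force: 30.0
```

Call:
{"op": "drive_tool", "data": {"commands": [[0, 0, 0, 0, 0, 0], [0, 0, 0, 0, 0, 0], [0, 0, 0, 0, 0, 0], [0, 0, -0.5, 0, 0, 0], [0, 0, -1, 0, 0, 0], [0, 0, -1, 0, 0, 0], [0, 0, -0.5, 0, 0, 0], [-0.1, -0.9, 0, 0, 0, 0], [-0.1, -0.9, 0, 0, 0, 0], [-0.1, -0.9, 0, 0, 0, 0], [-0.1, -0.9, 0, 0, 0, 0], [-0.1, -0.9, 0, 0, 0, 0], [0, -1, 0, 0, 0, 0], [0, 0, 0, 0, 0, 0], [0, 0, 0, 0, 0, 0]], "gripper": 0.15}}

```text
time: 27.12
tool_pos: [0.4285, -0.0966, 0.1993]
ee_rot: [3.141, -0.0, -0.0]
wrist_force: [-0.9, -0.5, -0.6]
width: 0.0795
finger_force: 0.0
```

Run:
```python
from h import *
st(); s=cam('wrist'); wfit('wrist',.452,-.094,.036,s=s,r=.04)
t=cam('scene'); a=cv2.resize(t['image'][80:260,180:360],None,fx=3.3,fy=3.3,interpolation=cv2.INTER_CUBIC); cv2.imwrite('pics/c2.png',a)
```

```text
{'time': np.float64(27.125), 'tool_pos': array([ 0.4285, -0.0966,  0.1993]), 'ee_rot': array([ 3.1406e+00, -4.0000e-04, -1.0000e-04]), 'wrist_force': array([-0.8587, -0.4876, -0.6276]), 'width': np.float64(0.0795), 'finger_force': np.float64(0.0)}
wrist n 1720 z 0.0349 circle c [450.6 -94.1] D 54.4 bbox [ 0.4507 -0.0944]
```

View pics/c2.png

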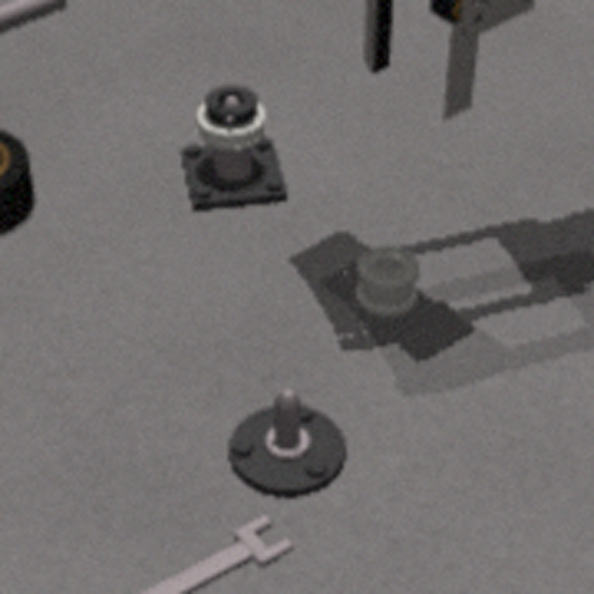

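The tall stack at (235,130) is seated, with collar, pulley and sleeve in order. Now the roller.

Call:
{"op": "drive_tool", "data": {"commands": [[0.55, -0.06, 0.8, 0, 0, 0], [0, 0, 1, 0, 0, 0], [0, 0, 1, 0, 0, 0], [0, 0, 0.9, 0, 0, 0], [0, 0, 0.5, 0, 0, 0], [0, 0, 0.3, 0, 0, 0], [0, 0, 0.2, 0, 0, 0], [0, 0, 0, 0, 0, 0], [0, 0, 0, 0, 0, 0]]}}

```text
time: 28.35
tool_pos: [0.4512, -0.094, 0.012]
ee_rot: [3.141, -0.002, -0.0]
wrist_force: [0.4, -0.2, -0.3]
width: 0.0798
finger_force: 0.0
```

Call:
{"op": "drive_tool", "data": {"commands": [[0, 0, 0, 0, 0, 0], [0, 0, 0, 0, 0, 0], [0, 0, 0, 0, 0, 0], [0, 0, 0, 0, 0, 0], [0, 0, 0, 0, 0, 0], [0, 0, 0, 0, 0, 0]], "gripper": 1}}

```text
time: 29.1
tool_pos: [0.4506, -0.0938, 0.0113]
ee_rot: [3.141, -0.0, -0.0]
wrist_force: [-1.0, -0.5, 2.2]
width: 0.0537
finger_force: 30.0
```

Call:
{"op": "drive_tool", "data": {"commands": [[0, 0, -0.5, 0, 0, 0], [0, 0, -1, 0, 0, 0], [0, 0, -1, 0, 0, 0], [0, 0, -0.6, 0, 0, 0], [0.8, -0.6, 0, 0, 0, 0], [0.8, -0.6, 0, 0, 0, 0], [0.8, -0.6, 0, 0, 0, 0], [0.8, -0.5, 0, 0, 0, 0], [0, 0, 0, 0, 0, 0], [0, 0, 0, 0, 0, 0]]}}

```text
time: 30.35
tool_pos: [0.5776, -0.0019, 0.1341]
ee_rot: [3.141, 0.002, -0.0]
wrist_force: [0.3, -0.5, -1.8]
width: 0.0535
finger_force: 30.0
```

Run:
```python
from h import *
st(); s=cam('wrist','w7.png'); P=cloud(s)
for lo,hi in((.062,.07),(.056,.07),):
    m=(np.hypot(P[...,0]-.639,P[...,1]+.002)<.03)&(P[...,2]>lo)&(P[...,2]<hi); p=P[m]
    if len(p): print(lo,len(p),p.min(0).round(4),p.max(0).round(4),p.mean(0).round(4),((p.min(0)+p.max(0))/2).round(4))
```

```text
{'time': np.float64(30.35), 'tool_pos': array([ 0.5776, -0.0019,  0.1341]), 'ee_rot': array([ 3.1413e+00,  2.3000e-03, -1.0000e-04]), 'wrist_force': array([ 0.3039, -0.4849, -1.8307]), 'width': np.float64(0.0535), 'finger_force': np.float64(29.9997)}
0.062 350 [ 0.6311 -0.0114  0.062 ] [0.6456 0.0048 0.0692] [ 0.6384 -0.0032  0.0655] [ 0.6383 -0.0033  0.0656]
0.056 555 [ 0.6284 -0.013   0.0562] [0.6476 0.0064 0.0692] [ 0.6385 -0.0033  0.0636] [ 0.638  -0.0033  0.0627]
```

View pics/w7.png

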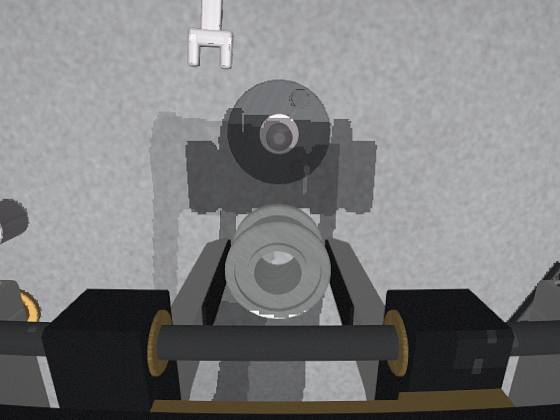

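The axle end at (279,138) puts the axle at (0.638, -0.0033), and the roller at (278,265) is held level. I move over it and lower.

Call:
{"op": "drive_tool", "data": {"commands": [[0.75, 0.02, 0, 0, 0, 0], [0.76, 0.02, 0, 0, 0, 0], [0, 0, 0, 0, 0, 0], [0, 0, 0.6, 0, 0, 0], [0, 0, 0.5, 0, 0, 0], [0, 0, 0.4, 0, 0, 0], [0, 0, 0, 0, 0, 0]]}}

```text
time: 31.28
tool_pos: [0.6371, -0.0033, 0.0729]
ee_rot: [-3.141, 0.004, -0.0]
wrist_force: [-0.1, -0.1, -1.0]
width: 0.0542
finger_force: 30.0
```

Call:
{"op": "drive_tool", "data": {"commands": [[0, 0, 0.3, 0, 0, 0], [0, 0, 0.3, 0, 0, 0], [0, 0, 0.25, 0, 0, 0], [0, 0, 0.15, 0, 0, 0], [0, 0, 0, 0, 0, 0], [0, 0, 0, 0, 0, 0]]}}

```text
time: 32.02
tool_pos: [0.6392, -0.0034, 0.0355]
ee_rot: [3.141, -0.001, -0.0]
wrist_force: [-0.7, 0.6, -1.2]
width: 0.0539
finger_force: 30.0
```

Call:
{"op": "drive_tool", "data": {"commands": [[0, 0, 0.12, 0, 0, 0], [0, 0, 0.08, 0, 0, 0], [0, 0, 0, 0, 0, 0], [0, 0, 0, 0, 0, 0]]}}

```text
time: 32.52
tool_pos: [0.639, -0.0033, 0.0274]
ee_rot: [3.142, -0.0, -0.0]
wrist_force: [-0.4, 0.0, 0.8]
width: 0.054
finger_force: 30.0
```

Call:
{"op": "drive_tool", "data": {"commands": [[0, 0, 0, 0, 0, 0], [0, 0, 0, 0, 0, 0], [0, 0, 0, 0, 0, 0], [0, 0, -0.5, 0, 0, 0], [0, 0, -1, 0, 0, 0], [0, 0, -1, 0, 0, 0], [0, 0, -1, 0, 0, 0], [0, 0, -0.8, 0, 0, 0], [-0.7, -0.9, 0, 0, 0, 0], [-0.7, -0.9, 0, 0, 0, 0], [-0.7, -0.9, 0, 0, 0, 0], [-0.7, -0.9, 0, 0, 0, 0], [-0.7, -0.9, 0, 0, 0, 0], [-0.7, -0.9, 0, 0, 0, 0], [-0.7, -0.9, 0, 0, 0, 0], [-0.5, -0.9, 0, 0, 0, 0], [0, 0, 0, 0, 0, 0], [0, 0, 0, 0, 0, 0]], "gripper": 0.15}}

```text
time: 34.78
tool_pos: [0.4233, 0.2845, 0.2002]
ee_rot: [-3.142, -0.002, -0.0]
wrist_force: [0.2, 0.3, -0.4]
width: 0.08
finger_force: 0.0
```

Run:
```python
from h import *
st(); s=cam('wrist'); wfit('wrist',.453,.2835,.040,s=s,r=.03); wfit('wrist',.453,.2835,.006,s=s,r=.035,tol=.003)
P=cloud(cam('top')); m=(np.hypot(P[...,0]-.638,P[...,1]+.003)<.035)&(P[...,2]>.045)&(P[...,2]<.06); p=P[m]; print('roller z',np.percentile(p[:,2],[5,50,95]),((p.min(0)+p.max(0))/2),len(p))
```

```text
{'time': np.float64(34.775), 'tool_pos': array([0.4233, 0.2845, 0.2002]), 'ee_rot': array([-3.1415e+00, -1.9000e-03, -0.0000e+00]), 'wrist_force': array([ 0.2384,  0.3222, -0.3846]), 'width': np.float64(0.08), 'finger_force': np.float64(0.0)}
wrist n 774 z 0.0396 circle c [452.  283.8] D 32.3 bbox [0.4521 0.2838]
wrist n 716 z 0.0057 circle c [452.1 283.8] D 49.9 bbox [0.4516 0.2838]
roller z [0.0463739  0.05001316 0.0570689 ] [ 0.63942418 -0.00123148  0.05254052] 300
```

Call:
{"op": "drive_tool", "data": {"commands": [[0.72, 0.02, 0.8, 0, 0, 0], [0, 0, 1, 0, 0, 0], [0, 0, 1, 0, 0, 0], [0, 0, 0.9, 0, 0, 0], [0, 0, 0.5, 0, 0, 0], [0, 0, 0.3, 0, 0, 0], [0, 0, 0.15, 0, 0, 0], [0, 0, 0, 0, 0, 0], [0, 0, 0, 0, 0, 0]]}}

```text
time: 36.0
tool_pos: [0.4525, 0.2842, 0.0141]
ee_rot: [-3.141, -0.002, -0.0]
wrist_force: [0.3, 0.1, 0.6]
width: 0.0799
finger_force: 0.0
```

Call:
{"op": "drive_tool", "data": {"commands": [[0, 0, 0, 0, 0, 0], [0, 0, 0, 0, 0, 0], [0, 0, 0, 0, 0, 0], [0, 0, 0, 0, 0, 0], [0, 0, 0, 0, 0, 0], [0, 0, 0, 0, 0, 0], [0, 0, 0, 0, 0, 0]], "gripper": 1}}

```text
time: 36.88
tool_pos: [0.4517, 0.2839, 0.013]
ee_rot: [3.142, 0.0, -0.0]
wrist_force: [-0.2, 0.4, -0.6]
width: 0.0313
finger_force: 30.0
```

Call:
{"op": "drive_tool", "data": {"commands": [[0, 0, -0.5, 0, 0, 0], [0, 0, -1, 0, 0, 0], [0, 0, -1, 0, 0, 0], [0, 0, -0.9, 0, 0, 0], [0.59, 0.9, 0, 0, 0, 0], [0.59, 0.9, 0, 0, 0, 0], [0.59, 0.9, 0, 0, 0, 0], [0.59, 0.9, 0, 0, 0, 0], [0.59, 0.9, 0, 0, 0, 0], [0.59, 0.9, 0, 0, 0, 0], [0.59, 0.9, 0, 0, 0, 0], [0.55, 0.88, 0, 0, 0, 0], [0, 0, 0, 0, 0, 0], [0, 0, 0, 0, 0, 0]]}}

```text
time: 38.62
tool_pos: [0.6382, -0.0029, 0.148]
ee_rot: [-3.141, 0.002, -0.0]
wrist_force: [0.1, 0.9, -2.8]
width: 0.031
finger_force: 30.0
```

Run:
```python
from h import *
st(); cam('wrist','w8.png')
```

```text
{'time': np.float64(38.625), 'tool_pos': array([ 0.6382, -0.0029,  0.148 ]), 'ee_rot': array([-3.1408e+00,  2.3000e-03, -4.0000e-04]), 'wrist_force': array([ 0.1139,  0.8597, -2.8287]), 'width': np.float64(0.031), 'finger_force': np.float64(29.9993)}
```

View pics/w8.png

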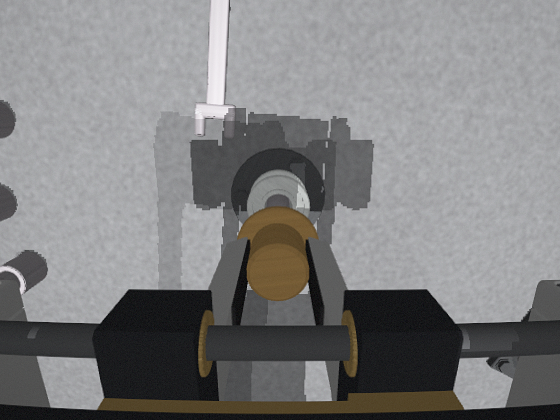

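The cap at (278,260) is upright over the seated roller. I lower it.

Call:
{"op": "drive_tool", "data": {"commands": [[0, 0, 0.6, 0, 0, 0], [0, 0, 0.5, 0, 0, 0], [0, 0, 0.4, 0, 0, 0], [0, 0, 0.2, 0, 0, 0], [0, 0, 0, 0, 0, 0], [0, 0, 0, 0, 0, 0]]}}

```text
time: 39.42
tool_pos: [0.6395, -0.0034, 0.082]
ee_rot: [3.141, -0.002, -0.0]
wrist_force: [-0.2, -1.0, -2.5]
width: 0.0315
finger_force: 30.0
```

Call:
{"op": "drive_tool", "data": {"commands": [[0, 0, 0.2, 0, 0, 0], [0, 0, 0.12, 0, 0, 0], [0, 0, 0.06, 0, 0, 0], [0, 0, 0, 0, 0, 0], [0, 0, 0, 0, 0, 0]]}}

```text
time: 40.05
tool_pos: [0.639, -0.0034, 0.066]
ee_rot: [3.141, -0.0, -0.0]
wrist_force: [-0.2, 0.0, -2.5]
width: 0.0316
finger_force: 30.0
```

Another millimetre, then release, rise and back away for a last look.

Call:
{"op": "drive_tool", "data": {"commands": [[0, 0, 0.03, 0, 0, 0], [0, 0, 0, 0, 0, 0], [0, 0, 0, 0, 0, 0]]}}

```text
time: 40.42
tool_pos: [0.6391, -0.0034, 0.065]
ee_rot: [3.141, -0.001, -0.0]
wrist_force: [0.5, -0.1, -1.2]
width: 0.0317
finger_force: 30.0
```

Call:
{"op": "drive_tool", "data": {"commands": [[0, 0, 0, 0, 0, 0], [0, 0, 0, 0, 0, 0], [0, 0, 0, 0, 0, 0], [0, 0, -0.5, 0, 0, 0], [0, 0, -1, 0, 0, 0], [0, 0, -1, 0, 0, 0], [0, 0, -1, 0, 0, 0], [-0.9, 0, 0, 0, 0, 0], [-0.9, 0, 0, 0, 0, 0], [-0.9, 0, 0, 0, 0, 0], [-0.9, 0, 0, 0, 0, 0], [0, 0, 0, 0, 0, 0], [0, 0, 0, 0, 0, 0]], "gripper": 0.15}}

```text
time: 42.05
tool_pos: [0.4958, -0.0034, 0.2061]
ee_rot: [3.141, -0.003, -0.0]
wrist_force: [0.2, 0.4, 0.0]
width: 0.0795
finger_force: 0.0
```

Run:
```python
from h import *
st(); t=cam('scene'); Q=cloud(t).reshape(-1,3)
for n,x,y,r in(('cap top',.6395,-.003,.014),('tall col',.449,-.314,.022)):
    q=Q[np.hypot(Q[:,0]-x,Q[:,1]-y)<r]; print(n,np.percentile(q[:,2],[50,90,99]).round(4))
cv2.imwrite('pics/c3.png',cv2.resize(t['image'][80:260,180:360],None,fx=3.3,fy=3.3,interpolation=cv2.INTER_CUBIC))
```

```text
{'time': np.float64(42.05), 'tool_pos': array([ 0.4958, -0.0034,  0.2061]), 'ee_rot': array([ 3.1412e+00, -3.0000e-03, -2.0000e-04]), 'wrist_force': array([0.2328, 0.4497, 0.0426]), 'width': np.float64(0.0795), 'finger_force': np.float64(0.0)}
cap top [0.0904 0.0932 0.0947]
tall col [0.0614 0.0881 0.0903]
```

View pics/c3.png

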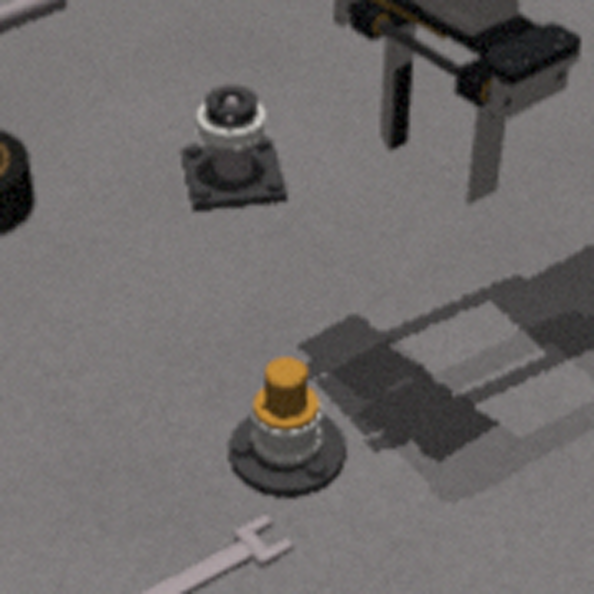

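Both stacks are seated: the cap top reads about 0.092 and the collar top about 0.088, as expected. The cap stands flat on the roller at (287,400).

```bash
python3 -c "
from bench import close_job
print(close_job())"
```

```text
the job is handed in; nothing more can be done
None
```

Both idlers are built in the order asked and handed in at about 42 s: sleeve, pulley and collar on the tall axle, roller and cap on the short one; the last picture showed both stacks seated, and the coupling, tape roll and spanner were not touched.

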